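# Level the farrier's balance

### The job

The balance on the fitting bench hangs to one side: take the iron collar off its post on the low pan and seat it on the bare spare post of the high pan, fully down on the pan, so that both pans sit level. Be gentle, with no more than about 20 N on the balance; the spare post is clamped a little off its mark, so feel for it rather than force it. Leave the other collar, the shoes and everything else where they are, and let go at the end.

Things in the scene. Friction and masses are not known exactly. Their poses are not given: they have to be found in the camera images.
- pan_left (a joint): height of the left (+y side) balance pan above level, m; stops at +0.009 and -0.009, 0 when both pans are level. The pans stay horizontal and move only up and down, always opposite to each other.
- pan_right (a joint): the same for the right (-y side) pan; always minus pan_left. Both hang on a soft spring, 280 N/m in all: 100 g of difference shifts them 3.5 mm. A pan gives softly under a push until its lower stop, which is hard.
- scale: dark green cast-iron counter balance, housing 230 x 450 x 67 mm, fixed on the ledge; origin under its centre; its y axis runs from the right to the left pan, its x axis away from the robot. Each pan is a bright tray, 250 x 180 mm, rim 5 mm, floor 100 mm above the ledge when level, with two brass posts 90 mm apart. Red beaks between the pans stand at one height when level.
- pan_left_post (a point): foot, on the pan floor, of the outer fixed brass post of the left (+y) pan (9 mm diameter, 44 mm tall, in the half nearer the robot); it carries a collar at the start. Moves with the pan; axes as the scale's.
- pan_left_mark (a point): nominal foot, on the pan floor, of the bare inner spare post of the left (+y) pan (12 mm diameter, 44 mm tall); moves with the pan; axes as the scale's. The post is clamped in an oversize slot and stands up to 7 mm from this mark along x and also up to 7 mm along y; this offset is not reported: find it by feel (or sight). It stays put under a light push.
- collar_left_mid (a point): centre (half-way up) of the black iron collar that starts on the outer post of the left (+y) pan: a plain ring 34 mm in outer diameter, 36 mm high, with a through bore of 14.5 mm, about 180 g; z is its bore axis. Seated on a pan, this point is 18 mm above the pan floor and the post tip shows 8 mm above the collar.
- pan_right_post (a point): foot, on the pan floor, of the outer fixed brass post of the right (-y) pan (9 mm diameter, 44 mm tall, in the half nearer the robot); it carries a collar at the start. Moves with the pan; axes as the scale's.
- pan_right_mark (a point): nominal foot, on the pan floor, of the bare inner spare post of the right (-y) pan (12 mm diameter, 44 mm tall); moves with the pan; axes as the scale's. The post is clamped in an oversize slot and stands up to 7 mm from this mark along x and also up to 7 mm along y; this offset is not reported: find it by feel (or sight). It stays put under a light push.
- collar_right_mid (a point): centre (half-way up) of the black iron collar that starts on the outer post of the right (-y) pan: a plain ring 34 mm in outer diameter, 36 mm high, with a through bore of 14.5 mm, about 180 g; z is its bore axis. Seated on a pan, this point is 18 mm above the pan floor and the post tip shows 8 mm above the collar.
- shoe_big: big dark horseshoe, 130 x 130 x 10 mm, about 560 g, lying on the far half of one pan (either one); origin under its middle. It stays there.
- shoe_small: small bright pony shoe, 96 x 96 x 8 mm, about 200 g, lying on the far half of the other pan; origin under its middle. It stays there.
- swage_block: black swage block with holes, 75 x 75 x 40 mm, on the turntable; bystander.
- fuller: fuller with a hickory handle, 170 mm long, on the turntable; bystander.
- punch: pitted steel punch, 130 mm long, on the turntable; bystander.
- forged_shoe: hand-forged shoe, 120 mm, lying on the ledge at the left; bystander.
- turntable: round cast-iron turntable, 250 mm across, its top 34 mm high, standing on the ledge to the right; origin under its centre; bystander.

How it is judged:
By the outcome, as a careful person would: the job done as asked, in the order asked, and still so for the second after the job is handed in, with the robot touching nothing.
It also fails if it takes over 72 s, if anything falls off the work surface, if the arm or the gripper's body presses on something with over 40 N, if the wrist force passes 120 N, or if a joint passes its speed limit or range.

### The arm

A 6-joint arm with a two-finger parallel gripper is mounted at the origin on the work surface. World frame = base frame: x ahead of the robot, y to its left, z up, the work surface at z = 0. Lengths are in m, angles in degrees, forces in N, time in s.
With the tool pointing down it reaches from about 0.3 to 0.95 m from the base axis. Payload 3.1 kg.
Tool frame: the origin (TCP) lies between the finger pads; the fingertips stand 8 mm ahead of it and the grasp point (between the pads) lies 11 mm behind it (tcp_to_tips is the distance from the TCP to the fingertips, in m); x points along the fingers, z is the direction in which the jaws open and shut, and the axes are right-handed (so a half turn about x gives the same grasp; the last joint's range is limited). The gripper opens to 85 mm and grips with 20 to 120 N. Pads are 22 mm wide; open, the fingers measure 114 mm over their backs; the gripper's body (76 mm by 85 mm) begins 54 mm behind the grasp point. The pads swing forward as they close: fully open they stand 13 mm farther back than shut.
Start: joints at [60.12, 17.653, 93.61, -0, 68.738, -3.994], TCP at [0.273, 0.562, 0.239] pointing down, gripper open.
Joint ranges: [-175.34, 175.34], [-45.06, 112.39], [2.9, 150.54], [-68.45, 248.45], [3.09, 151.38], [-168.51, 168.51]. Speed limits (degrees/s): [159.86, 159.86, 180, 180, 180, 180].

### API

Orientations are given as [roll, pitch, yaw] about the fixed x, y, z axes, in that order (R = Rz(yaw) Ry(pitch) Rx(roll)).
In Python, from station import get_obs, camera, hand_in, tcp_to_tips gives the robot as it stands.
- The arm moves only by the tool apply_moves, never from a script. Its argument "increments" is a list that holds one entry, the list of rows, each a list of 5 numbers: the shift along the tool's x, y, z in m, then the turn about the tool's x in degrees, then the opening, from -1 (shut) to 1 (fully open). A call has exactly 5 rows; each row is the pose to reach, as a shift and turn from the pose measured when the call began, along the tool's axes at that moment; what a row does not reach only later rows make up. A row lasts 1/12 s, in which the tool goes at most 41.7 mm and 7.16 degrees, less where a joint would pass 70% of its speed; a pose out of reach is approached as far as the arm can. A call with a gripper value outside its range is refused whole. The fingers move at their own pace and stop on an object; "newtons" is the grip in N (left out, the last holds). Time passes only in rows, so rows that repeat a pose let the fingers close, or fill a call up. It gives the time, the measured TCP pose, the force and the opening at its end, in the units of the state.
- get_obs(): the state, without advancing time (a new reading comes with each control period).
- camera(name): name is "scene" or "top" or "wrist"; returns a dict with "img" (384x512x3 uint8, red, green, blue), "intrinsics" (3x3 intrinsics, pixels), "T" (4x4, takes a point from camera to world coordinates); the wrist camera has in their place "mount" (4x4, takes a point from camera to tool coordinates, whose origin is the TCP and whose axes are the tool frame's). Camera axes: x right, y up, looking along -z (the intrinsics and any distortion apply to the point x, -y, -z); pixel columns grow to the right and rows downward; lengths in m; the calibration is good to about 2 mm. The wrist camera is an equidistant fisheye: a pixel r from the principal point sees the ray r / f radians off the axis. A picture is of the moment at which its call begins: read the wrist's pose just before it. There is no depth.
- hand_in(): hands the job in, once; it reports no verdict.
The state is a dict: "time_s": time; "qpos": joint angles; "qvel": joint speeds; "tau": joint torques, N m; "position": TCP position; "ee_rot": TCP orientation; "wrist_force": force on the tool from outside, world axes, zero at the start; "wrist_torque": the same for the moment, N m; "finger_gap": finger opening in m.
Only numpy, scipy, OpenCV 4.12 (cv2) and the standard library are available. Lean on these libraries where they do the work, as an engineer would, in place of code of your own. Each camera call takes 0.05 s, during which the arm holds its last target.

## Working session

There is one attempt and no reset: what is moved stays moved. The work goes in short steps, Python scripts to look and compute and a tool call to move; the robot and the scene stay as the last step left them, time stands still between calls to the robot, and variables do not carry over. Pictures are saved under pics/ and viewed, and the job is handed in when it is done.

Besides the shell and the picture viewer there is one more tool, called after "Emit:" by a JSON object that holds its "name" and its "arguments". apply_moves: Moves the arm, as the interface text tells. Its arguments: {"type":"object","properties":{"increments":{"type":"array","items":{"type":"array","items":{"type":"array","items":{"type":"number"}}}},"newtons":{"type":"number"}},"required":["increments"]}

```bash
mkdir -p pics; ls; python3 - <<'E'
from station import get_obs, camera, tcp_to_tips
import cv2
o=get_obs();print({k:o[k] for k in ('time_s','position','ee_rot','wrist_force','finger_gap')},tcp_to_tips)
for n in ('scene','top','wrist'):
    c=camera(n);cv2.imwrite(f'pics/{n}0.png',c['img'][:,:,::-1]);print(n,c['intrinsics'],c.get('T',c.get('mount')))
E
```

```text
pics
{'time_s': 0.0, 'position': array([0.27248465, 0.56156953, 0.23804361]), 'ee_rot': array([ 176.68446183,   89.86719375, -119.20212758]), 'wrist_force': array([0.5264629 , 0.69450666, 0.30675384]), 'finger_gap': 0.08511300086060777} 0.008
scene [[381.20862898   0.         246.49401462]
 [  0.         381.20862898 191.95861028]
 [  0.           0.           1.        ]] [[ 0.52670463 -0.63466959  0.56548806  1.19583486]
 [ 0.85004519  0.39507113 -0.34834177 -0.4023921 ]
 [-0.00232608  0.66416363  0.74758362  0.95464667]
 [ 0.          0.          0.          1.        ]]
top [[410.52682469   0.         257.13591149]
 [  0.         410.52682469 189.96918558]
 [  0.           0.           1.        ]] [[ 0.02821762  0.99123173 -0.12908688  0.3896509 ]
 [-0.99957853  0.02886187  0.00312249 -0.01934807]
 [ 0.0068208   0.12894437  0.99162837  1.25289728]
 [ 0.          0.          0.          1.        ]]
wrist [[297.31863964   0.         258.03638198]
 [  0.         297.31863964 189.76043429]
 [  0.           0.           1.        ]] [[-3.91792457e-04  3.02564613e-01 -9.53128796e-01 -1.34736665e-01]
 [ 8.06957730e-04  9.53128654e-01  3.02564236e-01  7.82247480e-02]
 [ 9.99999598e-01 -6.50592264e-04 -6.17585471e-04 -4.76364253e-05]
 [ 0.00000000e+00  0.00000000e+00  0.00000000e+00  1.00000000e+00]]
```

View pics/scene0.png

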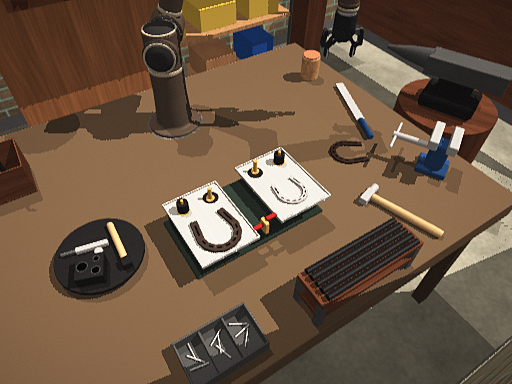

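View pics/top0.png

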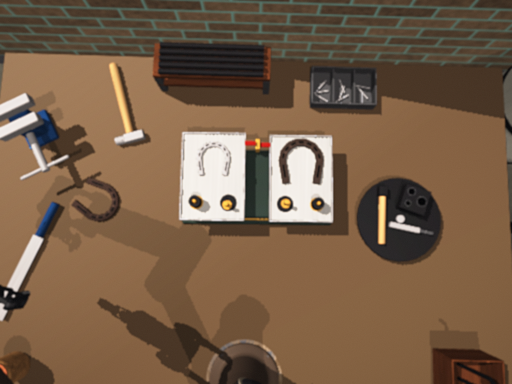

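View pics/wrist0.png

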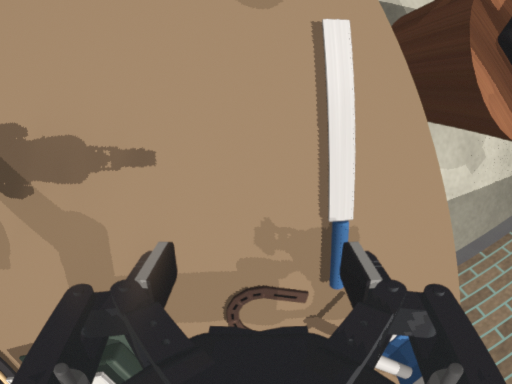

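The scene camera shows both pans. The right pan has the big shoe, a collar at (182,205) and a bare post at (210,195). The left pan has a collar at (279,157) and a bare post at (255,168). I'll zoom in.

```bash
python3 - <<'E'
import cv2,numpy as np
a=cv2.imread('pics/scene0.png')[140:270,150:340];b=cv2.imread('pics/top0.png')[125:230,170:345]
cv2.imwrite('pics/sz.png',cv2.resize(a,None,fx=4,fy=4,interpolation=2));cv2.imwrite('pics/tz.png',cv2.resize(b,None,fx=4.5,fy=4.5,interpolation=2))
E
```

```text
(no output)
```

View pics/sz.png

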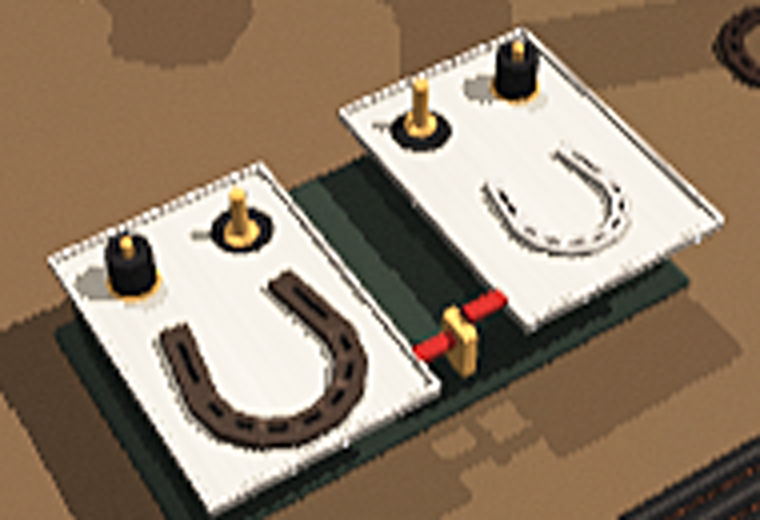

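View pics/tz.png

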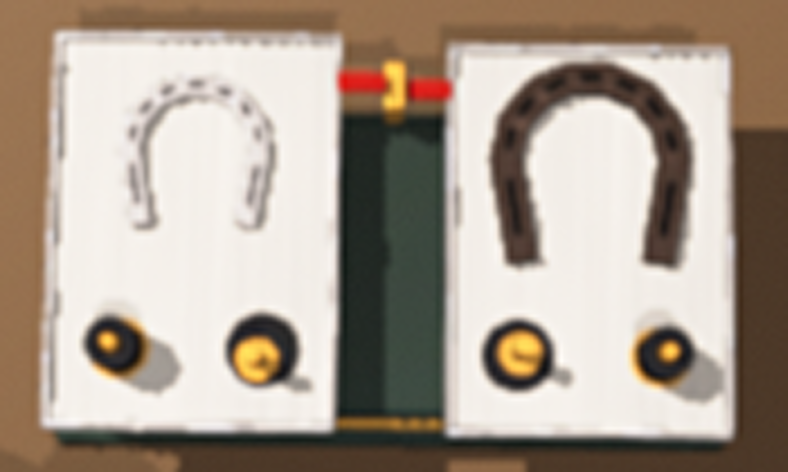

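```bash
cat > h.py <<'E'
import numpy as np, cv2, json
from scipy.spatial.transform import Rotation as R
from station import get_obs, camera
def ray(c,uv,T=None,fish=False):
    K=np.array(c['intrinsics']);a=(np.array(uv,float)-K[:2,2])/K[0,0]
    if fish:
        r=np.linalg.norm(a); d=np.array([a[0]/r*np.sin(r),a[1]/r*np.sin(r),np.cos(r)])
    else: d=np.array([a[0],a[1],1.])
    d=np.array([d[0],-d[1],-d[2]]); T=np.array(c['T']) if T is None else T
    d=T[:3,:3]@d; return T[:3,3],d/np.linalg.norm(d)
def tool(o):
    T=np.eye(4);T[:3,:3]=R.from_euler('xyz',o['ee_rot'],degrees=True).as_matrix();T[:3,3]=o['position'];return T
def plane(r,z): o,d=r; return o+d*(z-o[2])/d[2]
def tri(rs):
    A=np.zeros((3,3));b=np.zeros(3)
    for o,d in rs:
        P=np.eye(3)-np.outer(d,d);A+=P;b+=P@o
    p=np.linalg.solve(A,b); return p,[float(np.linalg.norm((np.eye(3)-np.outer(d,d))@(p-o))) for o,d in rs]
def proj(c,p,T=None,fish=False):
    T=np.array(c['T']) if T is None else T
    q=np.linalg.inv(T)@np.append(p,1);x,y,z=q[0],-q[1],-q[2];K=np.array(c['intrinsics'])
    if fish:
        n=np.hypot(x,y);t=np.arctan2(n,z);return K[0,0]*t*x/n+K[0,2],K[0,0]*t*y/n+K[1,2]
    return K[0,0]*x/z+K[0,2],K[0,0]*y/z+K[1,2]
def delta(o,target,yaw=None):  # world target -> tool shift
    return tool(o)[:3,:3].T@(np.array(target)-o['position'])
def wshot(name):
    o=get_obs();c=camera('wrist');cv2.imwrite(f'pics/{name}.png',c['img'][:,:,::-1])
    return o,c,tool(o)@np.array(c['mount'])
E
python3 - <<'E'
from h import *
s=camera('scene');t=camera('top')
Z=lambda p:(150+(p[0]+.5)/4-.5,140+(p[1]+.5)/4-.5)
Y=lambda p:(170+p[0]/4.5,125+p[1]/4.5)
for n,a,b in [('Rcollar tip',(127,240),(670,351)),('Lbare tip',(420,84),(259,363)),('Rbare tip',(238,192),(523,358)),('Lcollar tip',(518,44),(107,342)),
 ('Rpan far-out corner',(213,512),(730,48)),('Rpan near-in',(262,165),(446,435)),('Lpan far-in',(532,328),(340,36)),('Lpan near-in',(340,113),(335,430)),('Lpan near-out',(524,30),(43,428)),('Rpan near-out',(50,262),(733,437)),('Rpan far-in',(437,385),(448,46)),('Lpan far-out',(722,220),(57,35))]:
    print(n,*tri([ray(s,Z(a)),ray(t,Y(b))]))
E
```

```text
Rcollar tip [ 0.50409113 -0.19250776  0.136175  ] [0.00019457172571698948, 0.00019457172571703453]
Lbare tip [0.48980227 0.0584394  0.14908165] [0.0030762999322551127, 0.0030762999322550646]
Rbare tip [ 0.49841829 -0.10277514  0.12894065] [0.0013186434568523637, 0.0013186434568523767]
Lcollar tip [0.49797289 0.14673373 0.15438293] [0.0002907911524585941, 0.0002907911524585326]
Rpan far-out corner [ 0.70610639 -0.23476993  0.09434781] [0.001488127389948984, 0.001488127389949049]
Rpan near-in [ 0.45175062 -0.05900032  0.09120694] [0.0004213837969183364, 0.000421383796918295]
Lpan far-in [0.70260333 0.01644486 0.11001507] [0.0019153450311774972, 0.0019153450311775529]
Lpan near-in [0.45214417 0.01093673 0.11158658] [0.0012019111946458124, 0.0012019111946458335]
Lpan near-out [0.44808474 0.19058926 0.11041259] [0.0006853511966777852, 0.0006853511966776744]
Rpan near-out [ 0.45573632 -0.23888348  0.09185183] [0.000811668031532806, 0.0008116680315328163]
Rpan far-in [ 0.70051241 -0.05595429  0.09451261] [0.0017121287205174797, 0.0017121287205175881]
Lpan far-out [0.6965553  0.19401773 0.11099109] [8.05600978001375e-05, 8.056009780000769e-05]
```

The triangulated pan corners give right z≈0.092 (low) and left z≈0.110 (high). Post spacing and sizes match the text. So the collar to move is the right one, and it goes onto the left spare post.

```bash
python3 - <<'E'
from h import *
o=get_obs();T=tool(o);print(T.round(3));print(o['time_s'])
# aim over midpoint of left spare and view
print('to left view',delta(o,[0.47,0.06,0.30]).round(3))
E
```

```text
[[-0.001 -0.9    0.437  0.273]
 [-0.001  0.437  0.9    0.562]
 [-1.     0.    -0.001  0.239]
 [ 0.     0.     0.     1.   ]]
0.25
to left view [-0.061 -0.397 -0.366]
```

Emit:
{"name": "apply_moves", "arguments": {"increments": [[[-0.06, -0.03, -0.03, -7, 1], [-0.06, -0.06, -0.06, -14, 1], [-0.06, -0.09, -0.09, -21, 1], [-0.06, -0.12, -0.12, -27, 1], [-0.06, -0.15, -0.15, -27, 1]]]}}

```text
time_s: 0.67
position: [0.3345, 0.3842, 0.2994]
ee_rot: [-75.1, 89.9, 16.3]
wrist_force: [0.1, -1.2, -0.7]
finger_gap: 0.0855
```

```bash
python3 - <<'E'
from h import *
o=get_obs();T=tool(o);print(T.round(3));print(o['time_s'])
print('to left view',delta(o,[0.46,0.06,0.30]).round(3))
E
```

```text
[[ 0.001 -1.    -0.024  0.334]
 [ 0.    -0.024  1.     0.384]
 [-1.    -0.001  0.     0.299]
 [ 0.     0.     0.     1.   ]]
0.6667
to left view [-0.001 -0.118 -0.327]
```

Emit:
{"name": "apply_moves", "arguments": {"increments": [[[0, -0.014, -0.04, 0, 1], [0, -0.028, -0.08, 0, 1], [0, -0.042, -0.12, 0, 1], [0, -0.056, -0.16, 0, 1], [0, -0.07, -0.2, 0, 1]]]}}

```text
time_s: 1.08
position: [0.4077, 0.1886, 0.2996]
ee_rot: [-75.2, 89.9, 16.2]
wrist_force: [0.5, 1.0, 0.5]
finger_gap: 0.0854
```

Emit:
{"name": "apply_moves", "arguments": {"increments": [[[0, -0.013, -0.04, 0, 1], [0, -0.026, -0.08, 0, 1], [0, -0.04, -0.12, 0, 1], [0, -0.04, -0.12, 0, 1], [0, -0.04, -0.12, 0, 1]]]}}

```text
time_s: 1.5
position: [0.4513, 0.0674, 0.2997]
ee_rot: [-76.7, 89.9, 14.4]
wrist_force: [-0.3, 0.2, -0.3]
finger_gap: 0.0856
```

```bash
python3 - <<'E'
from h import *
o,c,T=wshot('w1')
print(o['position'],o['ee_rot'],o['time_s'])
for n,p in dict(Lb=[.49,.058,.15],Rc=[.504,-.1925,.136]).items(): print(n,proj(c,p,T,True))
E
```

```text
[0.45125188 0.06738433 0.29965758] [-76.67636999  89.87648484  14.43258694] 1.5
Lb (np.float64(247.65944807531773), np.float64(213.78340805214418))
Rc (np.float64(55.725164769248664), np.float64(212.29851749082744))
```

View pics/w1.png

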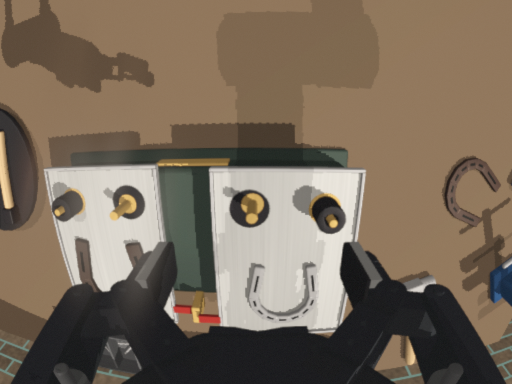

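Left bare post tip is at about (253,215) with its foot near (250,200). Right collar tip is at about (61,211). Next I'll take a view from above the right collar for triangulation.

Emit:
{"name": "apply_moves", "arguments": {"increments": [[[0, 0, -0.04, 0, 1], [0, 0, -0.08, 0, 1], [0, 0, -0.12, 0, 1], [0, 0, -0.16, 0, 1], [0, 0, -0.2, 0, 1]]]}}

```text
time_s: 1.97
position: [0.455, -0.1304, 0.2994]
ee_rot: [-44.9, 89.8, 46.5]
wrist_force: [0.4, 0.4, 0.3]
finger_gap: 0.085
```

Emit:
{"name": "apply_moves", "arguments": {"increments": [[[0, 0, -0.03, 0, 1], [0, 0, -0.04, 0, 1], [0, 0, -0.04, 0, 1], [0, 0, -0.04, 0, 1], [0, 0, -0.04, 0, 1]]]}}

```text
time_s: 2.38
position: [0.4561, -0.1681, 0.299]
ee_rot: [-23.1, 89.8, 68.5]
wrist_force: [0.8, -0.0, -0.6]
finger_gap: 0.0852
```

```bash
python3 - <<'E'
from h import *
o,c,T=wshot('w2')
print(o['position'],o['ee_rot'],o['time_s'])
a=cv2.imread('pics/w2.png');b=cv2.imread('pics/w1.png')
def crop(im,x,y,w,h,f,n): cv2.imwrite(n,cv2.resize(im[y:y+h,x:x+w],None,fx=f,fy=f,interpolation=2))
crop(b,40,170,100,60,8,'pics/z1r.png');crop(b,220,180,140,70,5.5,'pics/z1l.png')
import pickle;pickle.dump([(T,c['intrinsics'])],open('w2.pkl','wb'))
E
```

```text
[ 0.45610293 -0.16813775  0.29900921] [-23.11508986  89.77850475  68.46704556] 2.3833
```

View pics/w2.png

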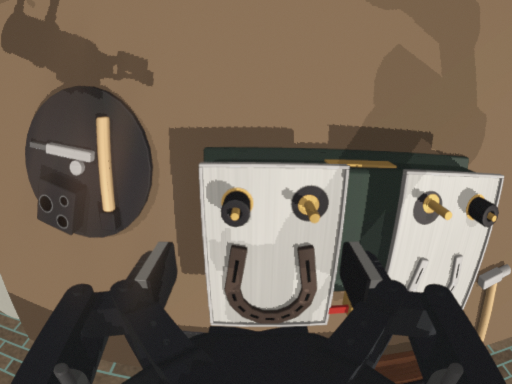

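View pics/z1r.png

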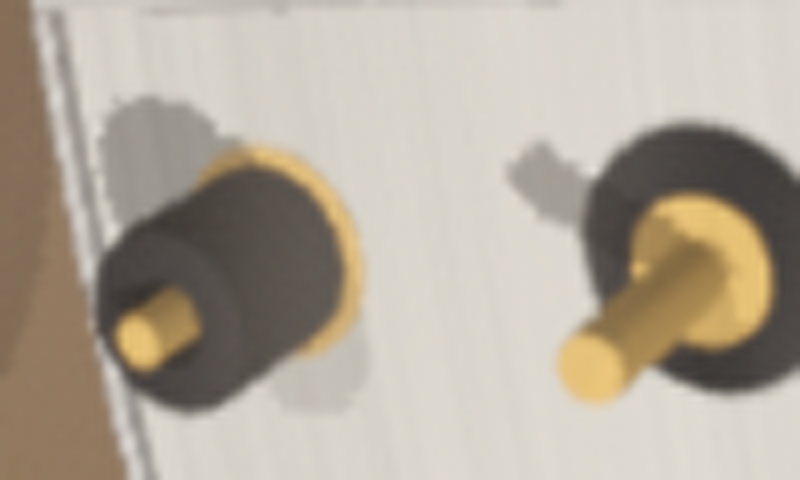

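View pics/z1l.png

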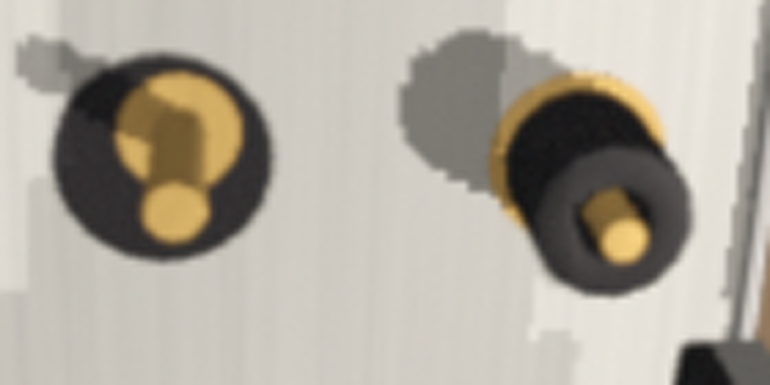

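```bash
python3 - <<'E'
import cv2
a=cv2.imread('pics/w2.png')
def crop(im,x,y,w,h,f,n): cv2.imwrite(n,cv2.resize(im[y:y+h,x:x+w],None,fx=f,fy=f,interpolation=2))
crop(a,210,175,130,60,6,'pics/z2r.png');crop(a,405,180,100,60,8,'pics/z2l.png')
E
```

```text
(no output)
```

View pics/z2r.png

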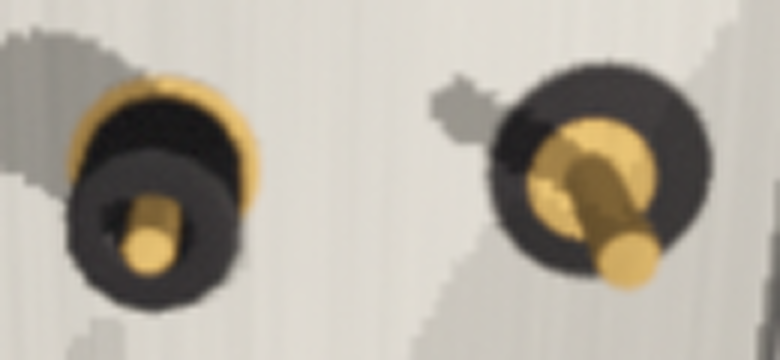

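View pics/z2l.png

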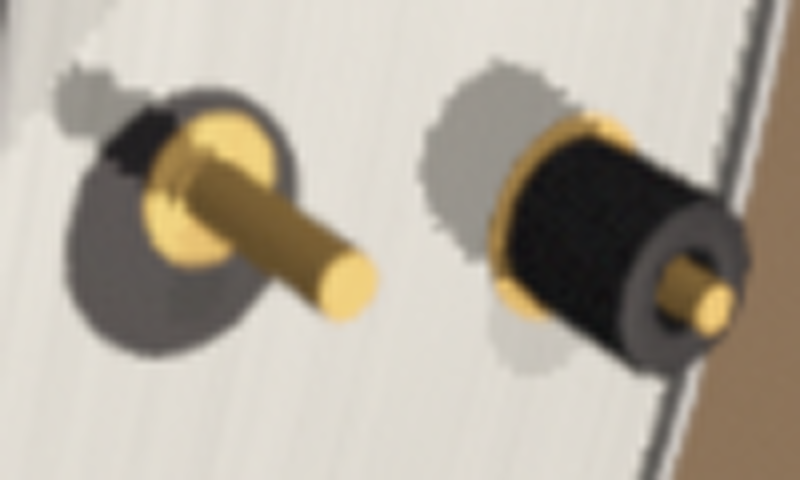

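```bash
python3 - <<'E'
from h import *
c=camera('wrist');M=np.array(c['mount'])
o1=dict(position=np.array([0.45125188,0.06738433,0.29965758]),ee_rot=[-76.67636999,89.87648484,14.43258694])
o2=dict(position=np.array([ 0.45610293,-0.16813775,0.29900921]),ee_rot=[-23.11508986,89.77850475,68.46704556])
T1,T2=tool(o1)@M,tool(o2)@M
r=lambda T,u:ray(c,u,T,True)
print('Ltip',tri([r(T1,(252,218.5)),r(T2,(448.2,215.9))]))
print('Lwasher',tri([r(T1,(252.7,204.2)),r(T2,(405+212/8,180+188/8))]))
print('Ldisc',tri([r(T1,(249.5,208.5)),r(T2,(405+182/8,180+222/8))]))
print('Rtip',tri([r(T1,(57.2,212.9)),r(T2,(234.8,216.7))]))
print('Rcollartop',tri([r(T1,(61,210)),r(T2,(235.6,213.2))]))
print('planes',plane(r(T2,(235.6,213.2)),.127),plane(r(T1,(252,218.5)),.153))
print(tool(get_obs()).round(4))
E
```

```text
Ltip (array([0.49425092, 0.06258887, 0.15230937]), [2.857181346305972e-05, 2.857181346292631e-05])
Lwasher (array([0.49381904, 0.06263427, 0.11066598]), [0.00021629746420351193, 0.00021629746420355968])
Ldisc (array([0.50017054, 0.05893969, 0.10903542]), [3.647015320919011e-05, 3.647015320938178e-05])
Rtip (array([ 0.50498191, -0.1910609 ,  0.13473298]), [0.00026204353580434696, 0.00026204353580433953])
Rcollartop (array([ 0.50447944, -0.19078824,  0.12568845]), [0.00021288144382197553, 0.0002128814438219249])
planes [ 0.50371072 -0.19070046  0.127     ] [0.49392244 0.06259726 0.153     ]
[[ 0.0018 -0.9996 -0.028   0.4562]
 [ 0.0029 -0.028   0.9996 -0.1684]
 [-1.     -0.0019  0.0029  0.2992]
 [ 0.      0.      0.      1.    ]]
```

Both views agree to within 0.3 mm. The left spare post is at (0.494, 0.0626) with its tip at z 0.153. The right collar is at (0.504, −0.191) with its top at about 0.126. I'm moving in above the collar.

Emit:
{"name": "apply_moves", "arguments": {"increments": [[[0.02, -0.024, -0.012, 0, 1], [0.05, -0.047, -0.024, 0, 1], [0.08, -0.047, -0.024, 0, 1], [0.1, -0.047, -0.024, 0, 1], [0.1, -0.047, -0.024, 0, 1]]]}}

```text
time_s: 2.9
position: [0.5007, -0.1876, 0.1938]
ee_rot: [44.0, 89.3, 135.7]
wrist_force: [-0.6, -0.2, -0.7]
finger_gap: 0.0854
```

```bash
python3 - <<'E'
from h import *
o,c,T=wshot('w3')
print(o['position'],tool(o)[:3,:3].round(4),o['time_s'],'d',delta(o,[.504,-.191,.106]).round(4),o['wrist_force'])
print(proj(c,[.505,-.191,.135],T,True),proj(c,[.5042,-.1908,.1265],T,True))
E
```

```text
[ 0.5006716  -0.18763691  0.19382129] [[-0.0081 -0.9995 -0.0299]
 [ 0.0079 -0.0299  0.9995]
 [-0.9999  0.0079  0.0082]] 2.9 d [ 0.0878 -0.0039 -0.0042] [-0.63250568 -0.22421961 -0.71391944]
(np.float64(251.74795609080033), np.float64(218.594280682066)) (np.float64(252.17828531928066), np.float64(213.11897781657117))
```

View pics/w3.png

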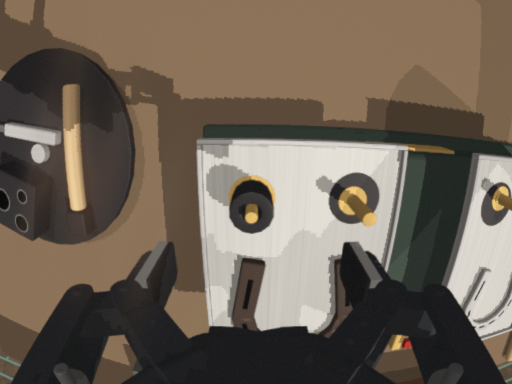

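The collar tip is at (252,218), exactly where predicted. Descending.

Emit:
{"name": "apply_moves", "arguments": {"increments": [[[0.02, -0.004, -0.004, 0, 1], [0.045, -0.004, -0.004, 0, 1], [0.068, -0.004, -0.004, 0, 1], [0.08, -0.004, -0.004, 0, 1], [0.08, -0.004, -0.004, 0, 1]]]}}

```text
time_s: 3.37
position: [0.5048, -0.1908, 0.1153]
ee_rot: [42.1, 89.4, 133.9]
wrist_force: [-0.6, 0.2, 0.1]
finger_gap: 0.0853
```

```bash
python3 - <<'E'
from h import *
o,c,T=wshot('w4')
print(o['position'],tool(o)[:3,:3].round(4),o['time_s'],'d',delta(o,[.504,-.191,.106]).round(4),o['wrist_force'])
print(proj(c,[.505,-.191,.135],T,True),proj(c,[.5042,-.1908,.1265],T,True))
E
```

```text
[ 0.50476402 -0.19075474  0.11530244] [[-0.0073 -0.9995 -0.0305]
 [ 0.0076 -0.0305  0.9995]
 [-0.9999  0.0071  0.0078]] 3.3667 d [ 0.0093  0.0007 -0.0003] [-0.58582212  0.19857415  0.14782801]
(np.float64(256.8408189470004), np.float64(275.91015054933814)) (np.float64(257.2227626799319), np.float64(264.9177033629428))
```

View pics/w4.png

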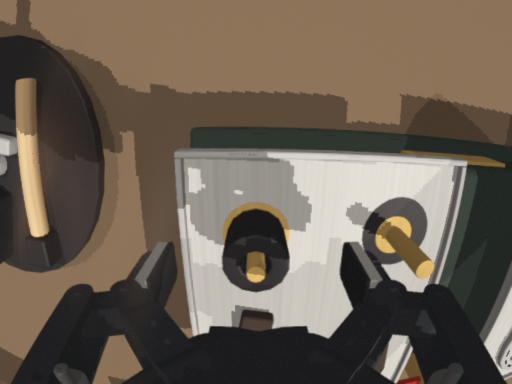

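Emit:
{"name": "apply_moves", "arguments": {"increments": [[[0.004, 0.002, 0, 0, 1], [0.009, 0.002, 0, 0, 1], [0.009, 0.002, 0, 0, 0.4], [0.009, 0.002, 0, 0, 0], [0.009, 0.002, 0, 0, -0.3]]], "newtons": 40}}

```text
time_s: 3.83
position: [0.5042, -0.1916, 0.1084]
ee_rot: [31.0, 89.6, 122.8]
wrist_force: [0.6, -0.8, -0.1]
finger_gap: 0.0516
```

Emit:
{"name": "apply_moves", "arguments": {"increments": [[[0, 0, 0, 0, -0.5], [0, 0, 0, 0, -0.6], [0, 0, 0, 0, -0.8], [0, 0, 0, 0, -1], [0, 0, 0, 0, -1]]]}}

```text
time_s: 4.25
position: [0.5046, -0.1919, 0.1092]
ee_rot: [28.4, 89.6, 120.1]
wrist_force: [-1.3, -0.7, 5.1]
finger_gap: 0.0333
```

```bash
python3 - <<'E'
from h import *
o,c,T=wshot('w5')
print(o['position'],tool(o)[:3,:3].round(4),o['time_s'],o['wrist_force'],o['finger_gap'])
E
```

```text
[ 0.50463084 -0.19193341  0.10922687] [[-0.0031 -0.9995 -0.0304]
 [ 0.0053 -0.0304  0.9995]
 [-1.      0.0029  0.0054]] 4.25 [-1.34515805 -0.73750477  5.09431522] 0.033270662998590474
```

View pics/w5.png

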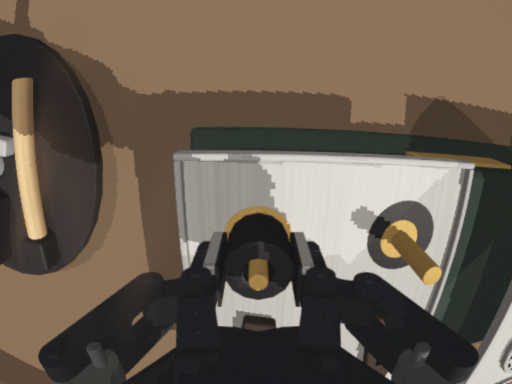

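Grasped, with a gap of 33 mm. Lifting straight up.

Emit:
{"name": "apply_moves", "arguments": {"increments": [[[-0.006, 0, 0, 0, -1], [-0.02, 0, 0, 0, -1], [-0.038, 0, 0, 0, -1], [-0.056, 0, 0, 0, -1], [-0.075, 0, 0, 0, -1]]]}}

```text
time_s: 4.72
position: [0.504, -0.1918, 0.184]
ee_rot: [35.7, 89.5, 127.4]
wrist_force: [-0.1, -0.4, -2.6]
finger_gap: 0.0336
```

Emit:
{"name": "apply_moves", "arguments": {"increments": [[[-0.015, 0, 0, 0, -1], [-0.02, 0, 0, 0, -1], [-0.02, 0, 0, 0, -1], [-0.02, 0, 0, 0, -1], [-0.02, 0, 0, 0, -1]]]}}

```text
time_s: 5.13
position: [0.5031, -0.1914, 0.2024]
ee_rot: [42.4, 89.4, 134.1]
wrist_force: [0.1, -0.0, -1.6]
finger_gap: 0.0334
```

```bash
python3 - <<'E'
from h import *
o,c,T=wshot('w6')
print(o['position'],tool(o)[:3,:3].round(4),o['time_s'],o['wrist_force'],o['finger_gap'])
print(delta(o,[.494,.0626,.20]).round(4))
a=cv2.imread('pics/w6.png');cv2.imwrite('pics/z6.png',cv2.resize(a[190:340,180:340],None,fx=4,fy=4,interpolation=2))
E
```

```text
[ 0.50308853 -0.19141731  0.20237461] [[-0.0075 -0.9995 -0.0303]
 [ 0.0078 -0.0304  0.9995]
 [-0.9999  0.0073  0.008 ]] 5.1333 [ 0.08055749 -0.01143108 -1.6148597 ] 0.0334068310149592
[0.0044 0.0014 0.2541]
```

View pics/w6.png

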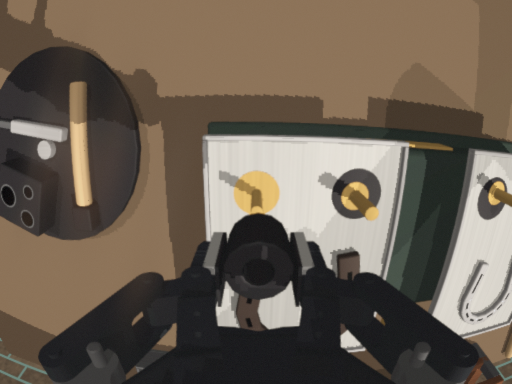

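View pics/z6.png

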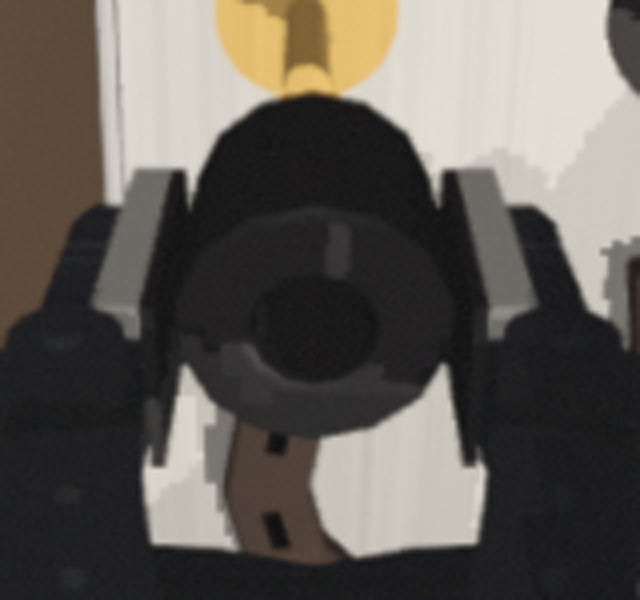

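```bash
python3 - <<'E'
from h import *
c=camera('wrist');M=np.array(c['mount'])
def tp(u,x):
    o,d=ray(c,u,M,True);return o+d*(x-o[0])/d[0]
Z=lambda x,y:(180+(x+.5)/4-.5,190+(y+.5)/4-.5)
for n,u in dict(bore=(317,327),outer=(315.5,321.5),L=(178,318),Rr=(453,318),near=(315,207),far=(315,436)).items():
    print(n,tp(Z(*u),-.018).round(4),tp(Z(*u),-.014).round(4))
print('bottom near',tp(Z(313,95),.018).round(4),tp(Z(313,95),.022).round(4))
# pads
E
```

```text
bore [-0.018   0.0013  0.0008] [-0.014  -0.0013  0.0009]
outer [-0.018   0.0021  0.0007] [-0.014  -0.0005  0.0007]
L [-0.018   0.0024 -0.0153] [-0.014  -0.0002 -0.0158]
Rr [-0.018   0.0024  0.0166] [-0.014  -0.0002  0.0172]
near [-0.018   0.0172  0.0006] [-0.014   0.0151  0.0006]
far [-0.018  -0.015   0.0006] [-0.014  -0.0182  0.0006]
bottom near [0.018  0.0159 0.0004] [0.022  0.0143 0.0004]
```

The collar is in hand. The collar and the left post were measured by the same camera at similar pixels, so its biases cancel. On that basis the TCP target is about (0.4946, 0.0617).

Emit:
{"name": "apply_moves", "arguments": {"increments": [[[0, 0, 0.03, 0, -1], [0, 0, 0.07, 0, -1], [0, 0, 0.11, 0, -1], [0, 0, 0.15, 0, -1], [0, 0.001, 0.19, 0, -1]]]}}

```text
time_s: 5.65
position: [0.4956, -0.0, 0.203]
ee_rot: [45.9, 89.3, 137.6]
wrist_force: [1.3, -0.2, -2.7]
finger_gap: 0.0334
```

Emit:
{"name": "apply_moves", "arguments": {"increments": [[[0, 0, 0.03, 0, -1], [0, 0, 0.055, 0, -1], [0, 0, 0.063, 0, -1], [0, 0, 0.063, 0, -1], [0, 0, 0.063, 0, -1]]]}}

```text
time_s: 6.07
position: [0.4935, 0.0627, 0.203]
ee_rot: [52.2, 89.3, 144.0]
wrist_force: [0.0, 0.4, -2.1]
finger_gap: 0.0332
```

```bash
python3 - <<'E'
from h import *
o,c,T=wshot('w7')
print(o['position'],tool(o)[:3,:3].round(4),o['time_s'],o['wrist_force'],o['finger_gap'])
print(delta(o,[.4946,.0617,.18]).round(4))
a=cv2.imread('pics/w7.png');cv2.imwrite('pics/z7.png',cv2.resize(a[150:340,160:360],None,fx=3,fy=3,interpolation=2))
for n,(x,y,w,h) in dict(scene=(215,110,90,70),top=(190,160,90,70)).items():
    im=camera(n)['img'][:,:,::-1];cv2.imwrite(f'pics/{n}7.png',cv2.resize(im[y:y+h,x:x+w],None,fx=8,fy=8,interpolation=2))
E
```

```text
[0.49354809 0.06266169 0.20298739] [[-0.0098 -0.9995 -0.0305]
 [ 0.0071 -0.0306  0.9995]
 [-0.9999  0.0096  0.0074]] 6.0667 [ 0.0343535   0.38019276 -2.05867203] 0.03324299419370743
[ 0.023  -0.0012 -0.0012]
```

View pics/z7.png

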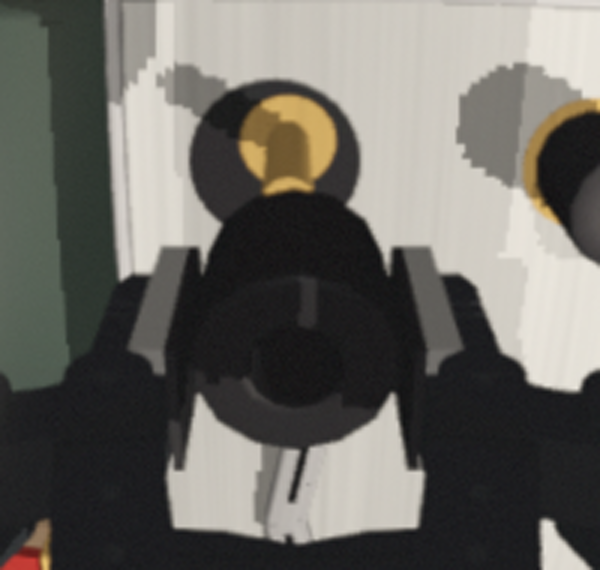

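View pics/scene7.png

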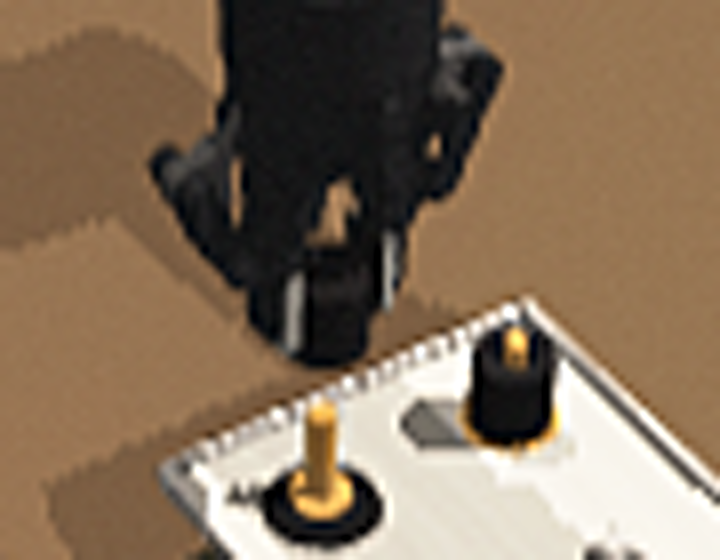

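View pics/top7.png

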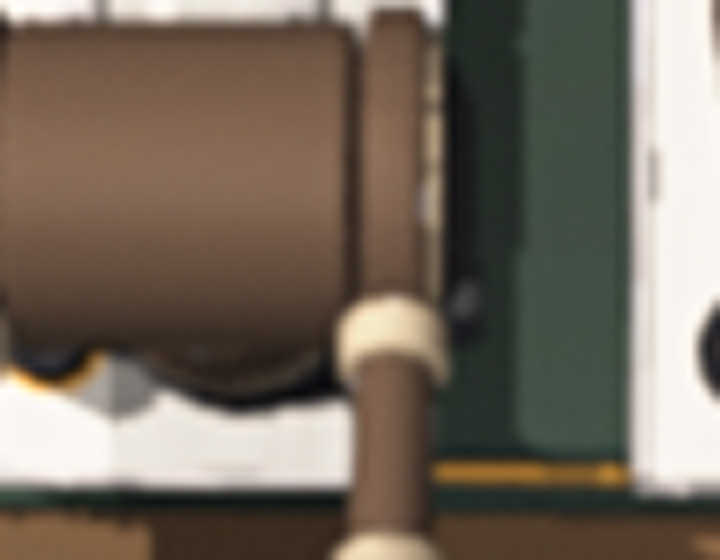

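The wrist view shows the post directly under the collar, with post tip x≈288 and collar centre x≈295 in the zoom. I'll correct and descend to just above the tip.

Emit:
{"name": "apply_moves", "arguments": {"increments": [[[0.01, -0.001, -0.001, 0, -1], [0.025, -0.001, -0.001, 0, -1], [0.025, -0.001, -0.001, 0, -1], [0.025, -0.001, -0.001, 0, -1], [0.025, -0.001, -0.001, 0, -1]]]}}

```text
time_s: 6.63
position: [0.4948, 0.0602, 0.1782]
ee_rot: [50.6, 89.3, 142.1]
wrist_force: [0.9, 0.3, -0.4]
finger_gap: 0.0333
```

```bash
python3 - <<'E'
from h import *
o,c,T=wshot('w8')
print(o['position'],tool(o)[:3,:3].round(4),o['time_s'],o['wrist_force'],o['finger_gap'])
print(delta(o,[.4946,.0617,.17]).round(4))
a=cv2.imread('pics/w8.png');cv2.imwrite('pics/z8.png',cv2.resize(a[150:340,160:360],None,fx=3,fy=3,interpolation=2))
for n,(x,y,w,h) in dict(scene=(215,110,90,70)).items():
    im=camera(n)['img'][:,:,::-1];cv2.imwrite(f'pics/{n}8.png',cv2.resize(im[y:y+h,x:x+w],None,fx=8,fy=8,interpolation=2))
E
```

```text
[0.49476387 0.06022453 0.17818171] [[-0.0095 -0.9996 -0.0267]
 [ 0.0074 -0.0267  0.9996]
 [-0.9999  0.0093  0.0077]] 6.6333 [ 0.89396503  0.31484672 -0.38452076] 0.03329045855202857
[0.0082 0.     0.0014]
```

View pics/z8.png

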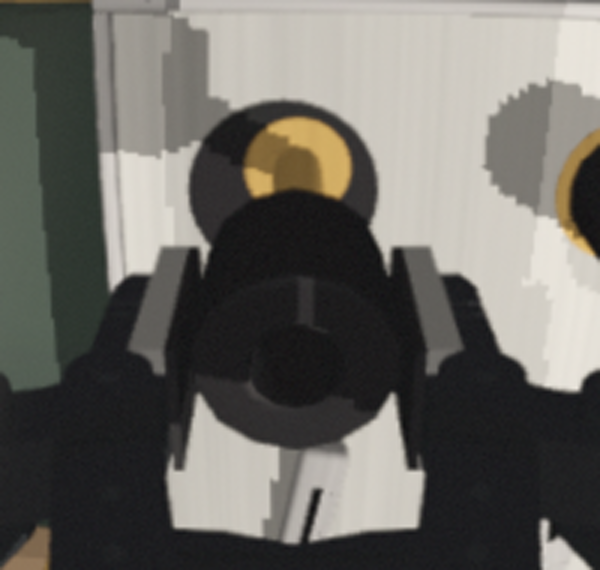

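View pics/scene8.png

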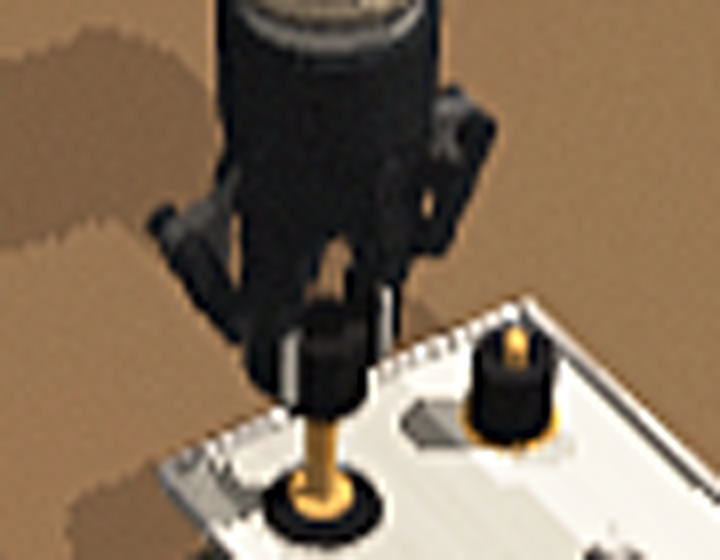

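```bash
python3 - <<'E'
from h import *
im=camera('scene')['img'][:,:,::-1];im=im[140:182,240:292]
im=np.clip(im.astype(float)*1.6+15,0,255).astype(np.uint8)
cv2.imwrite('pics/sc9.png',cv2.resize(im,None,fx=14,fy=14,interpolation=cv2.INTER_NEAREST))
E
```

```text
(no output)
```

View pics/sc9.png

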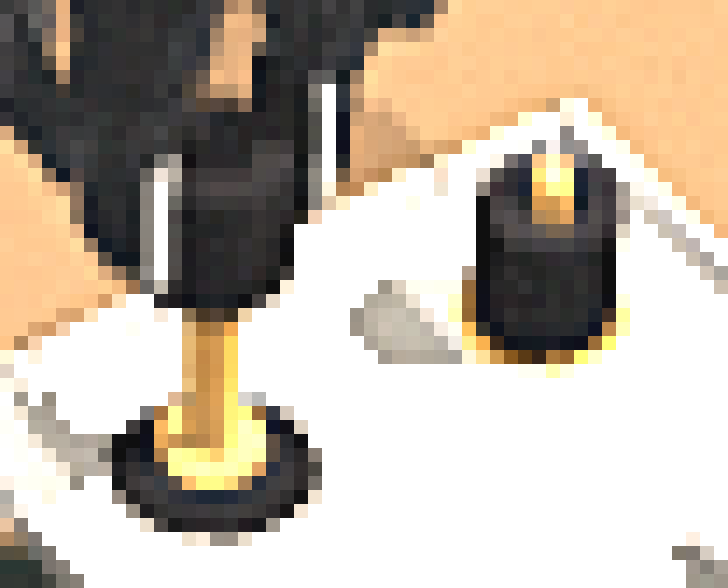

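```bash
python3 - <<'E'
from h import *
s=camera('scene')
f=lambda p:((np.array(proj(s,p))-[240,140]+.5)*14).round(0)
print('post foot/tip',f([.494,.0617,.106]),f([.494,.0617,.150]))
for x,y in((.494,.0617),(.4948,.0602),(.497,.0617)):
  for z in(.163,.178,.196):
    p=np.array([x,y,z]);r=np.array([.527,.85,0])*.017
    print(x,y,z,f(p),'edges',f(p-r)[0],f(p+r)[0])
print('left collar', f([.498,.148,.109+.018]))
E
```

```text
post foot/tip [218. 443.] [221. 300.]
0.494 0.0617 0.163 [222. 257.] edges 143.0 301.0
0.494 0.0617 0.178 [223. 205.] edges 143.0 302.0
0.494 0.0617 0.196 [224. 142.] edges 143.0 305.0
0.4948 0.0602 0.163 [218. 261.] edges 139.0 297.0
0.4948 0.0602 0.178 [219. 210.] edges 139.0 299.0
0.4948 0.0602 0.196 [220. 147.] edges 139.0 301.0
0.497 0.0617 0.163 [229. 265.] edges 150.0 308.0
0.497 0.0617 0.178 [230. 213.] edges 151.0 310.0
0.497 0.0617 0.196 [232. 150.] edges 151.0 312.0
left collar [551. 244.]
```

The scene view agrees to within a couple of mm. I'll start feeling downward.

Emit:
{"name": "apply_moves", "arguments": {"increments": [[[0.003, 0, 0, 0, -1], [0.005, 0, 0, 0, -1], [0.007, 0, 0, 0, -1], [0.009, 0, 0, 0, -1], [0.01, 0, 0, 0, -1]]]}}

```text
time_s: 7.25
position: [0.4949, 0.0609, 0.1685]
ee_rot: [47.1, 89.3, 138.7]
wrist_force: [0.3, -0.2, -0.9]
finger_gap: 0.0335
```

Emit:
{"name": "apply_moves", "arguments": {"increments": [[[0.001, 0, 0, 0, -1], [0.002, 0, 0, 0, -1], [0.003, 0, 0, 0, -1], [0.004, 0, 0, 0, -1], [0.005, 0, 0, 0, -1]]]}}

```text
time_s: 7.67
position: [0.4949, 0.0609, 0.1634]
ee_rot: [46.8, 89.4, 138.4]
wrist_force: [0.4, -0.5, -1.6]
finger_gap: 0.0333
```

```bash
cat > st.py <<'E'
from h import *
o=get_obs();print(o['position'].round(4),o['time_s'],'F',o['wrist_force'].round(2),'M',o['wrist_torque'].round(3),'gap',round(o['finger_gap'],4),'tilt',tool(o)[:3,0].round(4))
E
python3 st.py; python3 st.py
```

```text
[0.4949 0.0609 0.1634] 7.6667 F [ 0.44 -0.51 -1.6 ] M [-0.051 -0.082 -0.022] gap 0.0333 tilt [-0.0085  0.0075 -0.9999]
[0.4949 0.0609 0.1634] 7.6667 F [ 0.44 -0.51 -1.6 ] M [-0.051 -0.082 -0.022] gap 0.0333 tilt [-0.0085  0.0075 -0.9999]
```

Emit:
{"name": "apply_moves", "arguments": {"increments": [[[0.001, 0, 0, 0, -1], [0.002, 0, 0, 0, -1], [0.003, 0, 0, 0, -1], [0.004, 0, 0, 0, -1], [0.005, 0, 0, 0, -1]]]}}

```text
time_s: 8.08
position: [0.4949, 0.0609, 0.1584]
ee_rot: [46.8, 89.4, 138.4]
wrist_force: [0.5, -0.9, -2.4]
finger_gap: 0.0332
```

```bash
python3 st.py; python3 - <<'E'
from h import *
wshot('w10')
a=cv2.imread('pics/w10.png');cv2.imwrite('pics/z10.png',cv2.resize(a[150:340,160:360],None,fx=3,fy=3,interpolation=2))
im=camera('scene')['img'][:,:,::-1];im=im[140:182,240:292]
im=np.clip(im.astype(float)*1.6+15,0,255).astype(np.uint8)
cv2.imwrite('pics/sc10.png',cv2.resize(im,None,fx=14,fy=14,interpolation=cv2.INTER_NEAREST))
E
```

```text
[0.4949 0.0609 0.1584] 8.0833 F [ 0.46 -0.87 -2.38] M [ 0.026 -0.025  0.045] gap 0.0332 tilt [-0.0084  0.0075 -0.9999]
```

View pics/sc10.png

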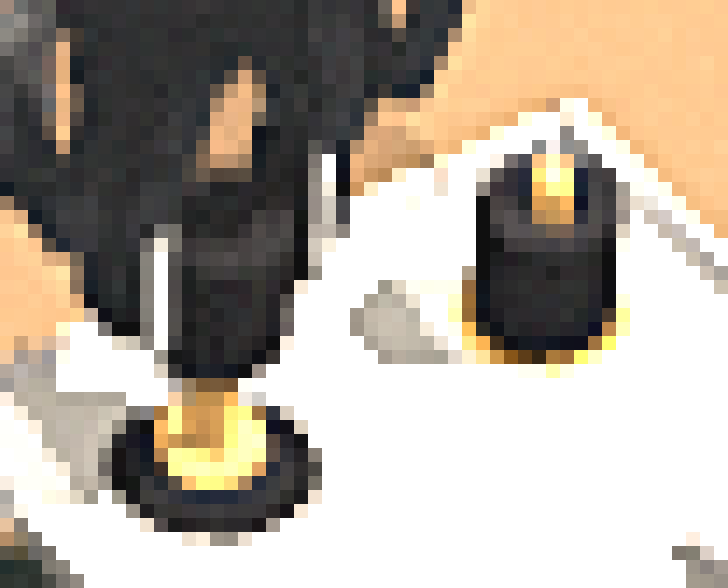

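View pics/z10.png

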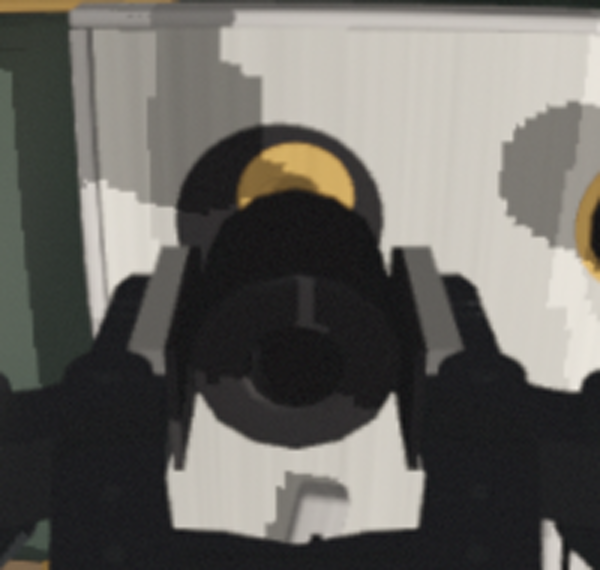

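No contact force, and the post has entered the bore: the collar bottom is about 10 mm below tip height. Continuing down.

Emit:
{"name": "apply_moves", "arguments": {"increments": [[[0.002, 0, 0, 0, -1], [0.004, 0, 0, 0, -1], [0.006, 0, 0, 0, -1], [0.008, 0, 0, 0, -1], [0.01, 0, 0, 0, -1]]]}}

```text
time_s: 8.6
position: [0.4945, 0.061, 0.1479]
ee_rot: [49.0, 89.3, 140.5]
wrist_force: [0.8, -0.0, -1.5]
finger_gap: 0.0335
```

Emit:
{"name": "apply_moves", "arguments": {"increments": [[[0.002, 0, 0, 0, -1], [0.004, 0, 0, 0, -1], [0.006, 0, 0, 0, -1], [0.008, 0, 0, 0, -1], [0.01, 0, 0, 0, -1]]]}}

```text
time_s: 9.02
position: [0.4944, 0.0611, 0.1377]
ee_rot: [49.0, 89.3, 140.6]
wrist_force: [0.3, 0.3, -2.0]
finger_gap: 0.0331
```

```bash
python3 st.py; python3 - <<'E'
from h import *
wshot('w11')
a=cv2.imread('pics/w11.png');cv2.imwrite('pics/z11.png',cv2.resize(a[150:340,160:360],None,fx=3,fy=3,interpolation=2))
E
```

```text
[0.4944 0.0611 0.1377] 9.0167 F [ 0.29  0.34 -2.04] M [ 0.043 -0.056 -0.02 ] gap 0.0331 tilt [-0.0091  0.0075 -0.9999]
```

View pics/z11.png

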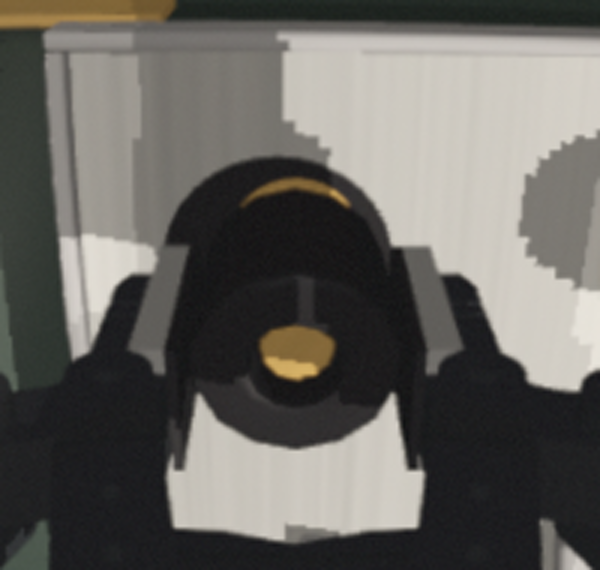

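The brass tip is visible inside the bore, with no side force. Going down until pan contact.

Emit:
{"name": "apply_moves", "arguments": {"increments": [[[0.002, 0, 0, 0, -1], [0.004, 0, 0, 0, -1], [0.006, 0, 0, 0, -1], [0.007, 0, 0, 0, -1], [0.008, 0, 0, 0, -1]]]}}

```text
time_s: 9.48
position: [0.4939, 0.0611, 0.1291]
ee_rot: [51.9, 89.3, 143.5]
wrist_force: [0.5, -0.1, -1.2]
finger_gap: 0.033
```

Emit:
{"name": "apply_moves", "arguments": {"increments": [[[0.001, 0.0, 0, 0, -1], [0.002, 0, 0, 0, -1], [0.003, 0, 0, 0, -1], [0.004, 0, 0, 0, -1], [0.005, 0, 0, 0, -1]]]}}

```text
time_s: 9.9
position: [0.494, 0.0612, 0.1242]
ee_rot: [51.1, 89.3, 142.7]
wrist_force: [0.2, 0.2, 0.1]
finger_gap: 0.0333
```

```bash
python3 st.py; python3 - <<'E'
from h import *
wshot('w12')
a=cv2.imread('pics/w12.png');cv2.imwrite('pics/z12.png',cv2.resize(a[150:340,160:360],None,fx=3,fy=3,interpolation=2))
E
```

```text
[0.494  0.0612 0.1242] 9.9 F [0.22 0.2  0.13] M [-0.05  -0.003 -0.028] gap 0.0333 tilt [-0.0098  0.0075 -0.9999]
```

View pics/z12.png

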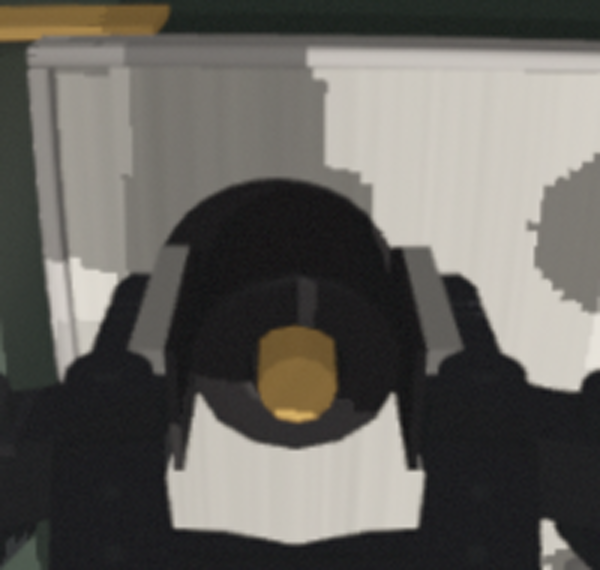

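Emit:
{"name": "apply_moves", "arguments": {"increments": [[[0.001, 0, 0, 0, -1], [0.002, 0, 0, 0, -1], [0.003, 0, 0, 0, -1], [0.004, 0, 0, 0, -1], [0.005, 0, 0, 0, -1]]]}}

```text
time_s: 10.37
position: [0.494, 0.0612, 0.1191]
ee_rot: [51.3, 89.3, 142.9]
wrist_force: [-0.0, -1.0, -0.0]
finger_gap: 0.0331
```

```bash
python3 st.py; python3 - <<'E'
from h import *
wshot('w13')
a=cv2.imread('pics/w13.png');cv2.imwrite('pics/z13.png',cv2.resize(a[150:340,160:360],None,fx=3,fy=3,interpolation=2))
im=camera('scene')['img'][:,:,::-1];cv2.imwrite('pics/sc13.png',cv2.resize(im[120:270,150:340],None,fx=4,fy=4,interpolation=2))
E
```

```text
[0.494  0.0612 0.1191] 10.3667 F [-0.05 -1.   -0.04] M [-0.051  0.085  0.024] gap 0.0331 tilt [-0.0098  0.0074 -0.9999]
```

View pics/z13.png

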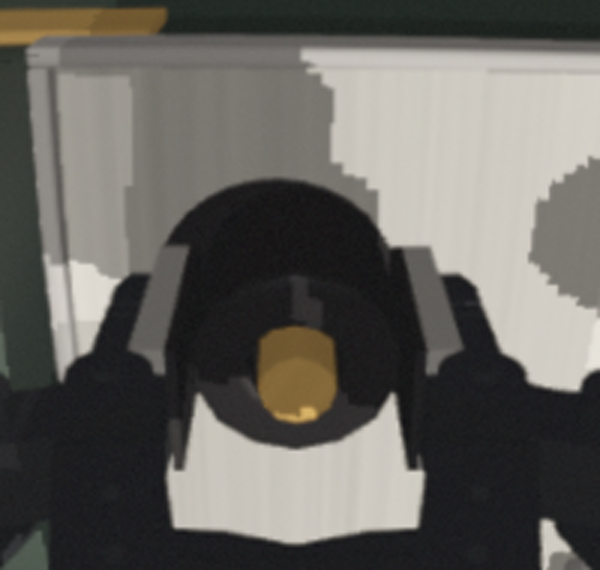

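View pics/sc13.png

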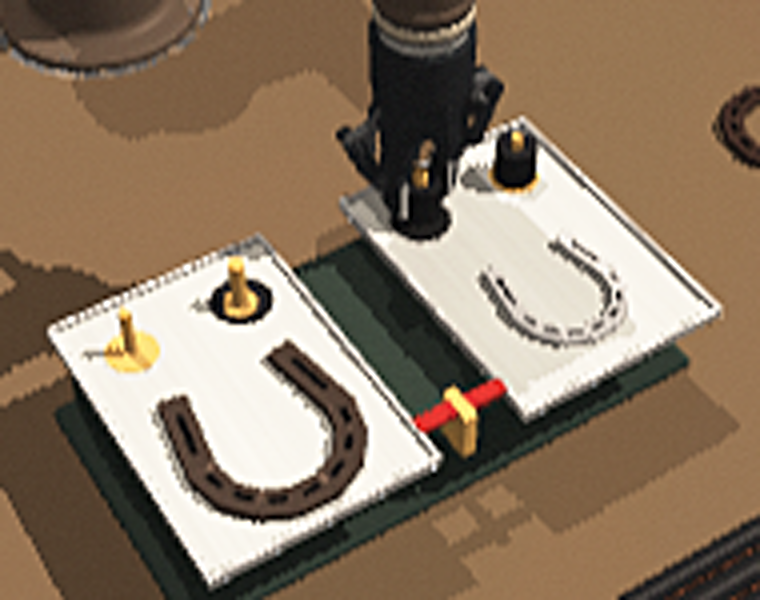

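The pan sinks with the collar and the post's protrusion has stopped changing, so it is seated. Releasing.

Emit:
{"name": "apply_moves", "arguments": {"increments": [[[0, 0, 0, 0, -0.1], [0, 0, 0, 0, 0], [0, 0, 0, 0, 0.2], [0, 0, 0, 0, 0.4], [0, 0, 0, 0, 0.4]]]}}

```text
time_s: 10.88
position: [0.494, 0.0612, 0.119]
ee_rot: [50.7, 89.3, 142.3]
wrist_force: [-0.1, 0.7, 0.4]
finger_gap: 0.0599
```

```bash
python3 st.py; python3 - <<'E'
from h import *
wshot('w14')
E
```

```text
[0.494  0.0612 0.119 ] 10.8833 F [-0.13  0.75  0.44] M [-0.01   0.007  0.015] gap 0.0599 tilt [-0.0097  0.0075 -0.9999]
```

View pics/w14.png

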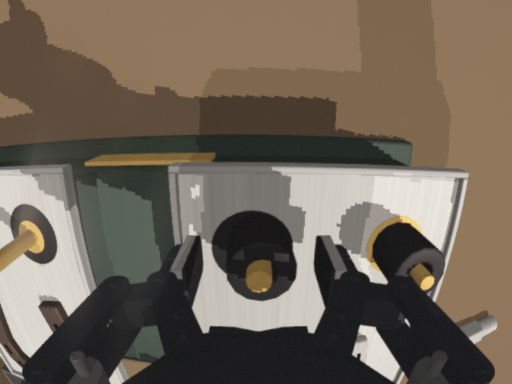

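The fingers are clear of the collar. It stands upright on the post, with the brass tip at about (260,275). Rising straight up.

Emit:
{"name": "apply_moves", "arguments": {"increments": [[[-0.01, 0, 0, 0, 0.4], [-0.03, 0, 0, 0, 0.4], [-0.06, 0, 0, 0, 0.4], [-0.09, 0, 0, 0, 0.4], [-0.12, 0, 0, 0, 0.4]]]}}

```text
time_s: 11.35
position: [0.4948, 0.0603, 0.2408]
ee_rot: [51.2, 89.3, 142.8]
wrist_force: [1.1, -0.3, 0.3]
finger_gap: 0.0598
```

Emit:
{"name": "apply_moves", "arguments": {"increments": [[[-0.03, 0.03, 0, 0, 0.4], [-0.06, 0.06, 0, 0, 0.4], [-0.08, 0.09, 0, 0, 0.4], [-0.08, 0.1, 0, 0, 0.4], [-0.08, 0.1, 0, 0, 0.4]]]}}

```text
time_s: 11.77
position: [0.3948, 0.057, 0.3239]
ee_rot: [31.8, 89.5, 123.4]
wrist_force: [-0.3, 0.5, -0.9]
finger_gap: 0.0597
```

Emit:
{"name": "apply_moves", "arguments": {"increments": [[[0, 0, 0, 0, 0.4], [0, 0, 0, 0, 0.4], [0, 0, 0, 0, 0.4], [0, 0, 0, 0, 0.4], [0, 0, 0, 0, 0.4]]]}}

```text
time_s: 12.18
position: [0.395, 0.057, 0.3228]
ee_rot: [43.0, 89.4, 134.6]
wrist_force: [-0.3, -0.4, 0.2]
finger_gap: 0.0601
```

```bash
python3 st.py; python3 - <<'E'
from h import *
o,c,T=wshot('w15');print(o['position'],list(o['ee_rot']))
im=camera('scene')['img'][:,:,::-1];cv2.imwrite('pics/s15.png',im);cv2.imwrite('pics/sc15.png',cv2.resize(im[120:270,150:340],None,fx=4,fy=4,interpolation=2))
im=camera('top')['img'][:,:,::-1];cv2.imwrite('pics/t15.png',im)
cv2.imwrite('pics/tc15.png',cv2.resize(im[125:230,170:345],None,fx=4.5,fy=4.5,interpolation=2))
E
```

```text
[0.395  0.057  0.3228] 12.1833 F [-0.27 -0.44  0.2 ] M [-0.02   0.025 -0.071] gap 0.0601 tilt [-0.0074  0.0075 -0.9999]
[0.39500192 0.05695381 0.32276274] [np.float64(43.02171988069319), np.float64(89.39543992255675), np.float64(134.6162854136698)]
```

View pics/w15.png

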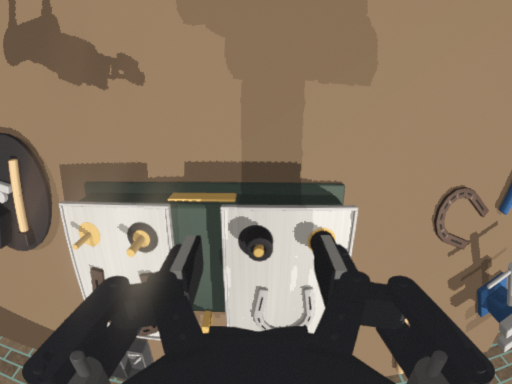

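View pics/sc15.png

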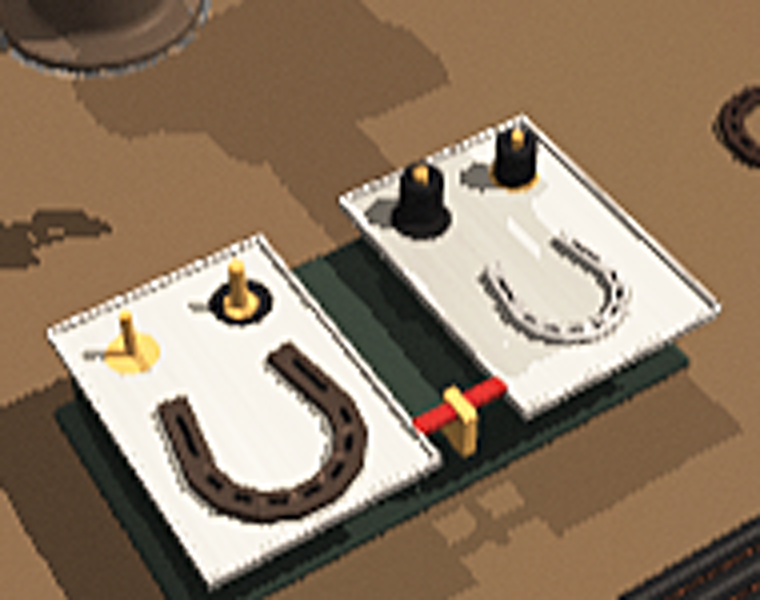

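View pics/tc15.png

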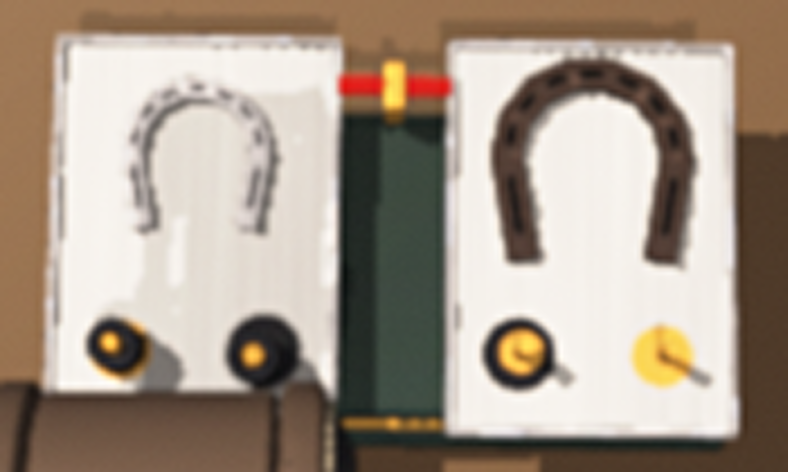

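The beaks line up in both views, and the collar sits on the left spare post with the brass tip showing. I'll do a quick height check of the pans and tips.

```bash
python3 - <<'E'
from h import *
s=camera('scene');t=camera('top')
Z=lambda p:(150+(p[0]+.5)/4-.5,120+(p[1]+.5)/4-.5)
Y=lambda p:(170+p[0]/4.5,125+p[1]/4.5)
for n,a,b in [('L new tip',(422,172),(254,354)),('Lcollar tip',(518,134),(112,342)),('Rbare tip',(238,268),(524,356)),
 ('Rpan far-out',(213,586),(733,45)),('Rpan near-in',(262,238),(446,435)),('Lpan far-in',(528,416),(340,40)),('Rpan far-in',(437,463),(448,43)),('Lpan far-out',(720,308),(58,38))]:
    print(n,*tri([ray(s,Z(a)),ray(t,Y(b))]))
E
python3 st.py
```

```text
L new tip [0.49452472 0.0599824  0.14409677] [0.0008102394541498787, 0.0008102394541499804]
Lcollar tip [0.4992854  0.14569383 0.14527457] [0.0009561119101300818, 0.0009561119101301818]
Rbare tip [ 0.49920853 -0.10287838  0.13406411] [0.0014246432998079501, 0.0014246432998079532]
Rpan far-out [ 0.70629181 -0.23474943  0.10193529] [0.002048097534804043, 0.0020480975348039694]
Rpan near-in [ 0.45145172 -0.05855019  0.0985632 ] [0.0006389725095636941, 0.0006389725095637569]
Lpan far-in [0.70190282 0.01566147 0.10082519] [0.0007959985543860428, 0.0007959985543858396]
Rpan far-in [ 0.70134102 -0.05613541  0.09809871] [0.002093741310407785, 0.002093741310407881]
Lpan far-out [0.69672241 0.19450282 0.10203666] [0.0005943325436719079, 0.0005943325436719476]
[0.3949 0.057  0.3235] 12.4333 F [-0.73 -0.58  0.28] M [-0.021  0.013 -0.018] gap 0.0599 tilt [-0.0057  0.0075 -1.    ]
```

```bash
python3 -c "
from station import hand_in
print(hand_in())"
```

```text
the job is handed in; nothing more can be done
None
```

I took the iron collar off the low right pan, seated it on the bare spare post of the high left pan, let go, and handed the job in at about 12.4 s.

- **Seating:** On the way down, the wrist force settled near zero at pan contact and the pan sank with the collar. The brass tip stood clear of the collar top, as on the other collar. I judged the 8 mm of post showing by eye, not by measurement.
- **Force:** Readings on the balance were at most about 5 N, seen when the fingers closed on the collar. There was no jamming on the post.
- **Level:** The red beaks line up in both the scene and top views. The measured pan corners were 0.098–0.102 m on the right and 0.101–0.102 m on the left, which is level within about 2 mm of noise. One reading was off: the right bare post tip measured 0.134 m, where 0.144 m was expected. That matched the same spot reading low at the start (0.129 m), so I put it down to picking the wrong pixel in the coarse top view.
- **Everything else:** The other collar and both horseshoes look unmoved. I did not measure the other bystanders again. The arm ended about 0.32 m up, touching nothing, with the fingers open.

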